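# Weigh the leaning almond sample jar

### The job

Take the square sample jar with the blue cap out of the sloping rack and set it upright on the balance, fully down and square inside the orange locating frame on the pan, then let go. The balance stands at a height nobody has measured, so feel for the pan: set the jar down gently, neither dropping it nor leaning hard on the balance. Leave the green-capped jar and everything else on the bench where it stands.

Things in the scene. Friction and masses are not known exactly. Their poses are not given: they have to be found in the camera images.
- blue_jar_mid (a point): Centre, half-way up, of the jar to weigh: clear square jar of almonds, body 44 x 44 x 88 mm, round blue cap 39 mm across and 18 mm high on top (106 mm in all), 0.2 to 0.4 kg. The point is 53 mm above the underside; z runs from base to cap, x and y are square to the flat sides. It starts leaning 27 degrees, y axis level, cap towards the robot. Its y sides are free above 26 mm from the underside.
- green_jar_mid (a point): The same point of an identical jar with a green cap, leaning in the other place of the rack, 100 mm beside the first. Which jar is in which place varies. To be left alone.
- rack: Fixed aluminium rack on a grey base 165 x 190 mm; origin at the base's underside, near its middle. Two cradles at y = +50 and -50 mm with sloping floor and back: jars lean 27 degrees, cap towards the rack's -x (roughly to the robot). The back reaches 62 mm along the jar from its underside, the side cheeks (50 mm apart) 26 mm. A jar draws out freely along its own axis.
- stand: Fixed column stand carrying a white balance; origin on the bench, on the column axis. Straight above it, sides along the stand's x and y, is the pocket: 47 x 47 mm inside an orange frame (59 mm outside) 7 mm higher than the flat pan (84 mm). The pan's height is NOT reported: 108 to 154 mm above the bench; loaded, the pan sinks 0.33 mm per newton, 6 mm at most. Any quarter turn fits.
- weight: Brass calibration weight, 32 mm across, 50 mm tall, standing between the rack and the stand; origin under its centre. To be left alone.
- beaker: Steel beaker, 72 mm across, 85 mm tall; origin under its centre. To be left alone.
- scoop_tray: Blue open plastic sample tray, 110 x 160 x 50 mm; origin under its centre. To be left alone.
- rinse_bottle: Clear bottle with a white cap, 60 mm across, 170 mm tall; origin under its centre. To be left alone.
- bench_brush: Hand brush lying on the bench at the right; origin under its middle. To be left alone.
Not all that is in view belongs to the job. What is shaped like the part that bears blue_jar_mid but yellow is not meant.

How it is judged:
By the outcome, as a careful person would: the job done as asked, in the order asked, and still so for the second after the job is handed in, with the robot touching nothing.
It also fails if it takes over 58 s, if anything falls off the work surface, if the arm or the gripper's body presses on something with over 40 N, if the wrist force passes 120 N, or if a joint passes its speed limit or range.

### The arm

A 7-joint arm with a two-finger parallel gripper is mounted at the origin on the work surface. World frame = base frame: x ahead of the robot, y to its left, z up, the work surface at z = 0. Lengths are in mm, angles in rad, forces in N, time in s.
With the tool pointing down it reaches from about 400 to 875 mm from the base axis. Payload 4.4 kg.
Tool frame: the origin (TCP) lies on the centre line of the jaws, within the pads' length; the fingertips stand 8 mm ahead of it and the grasp point (between the pads) lies 11 mm behind it; x points along the fingers, z is the direction in which the jaws open and shut, and the axes are right-handed (so a half turn about x gives the same grasp; the last joint's range is limited). The gripper opens to 85 mm and grips with 20 to 120 N. Pads are 22 mm wide; open, the fingers measure 114 mm over their backs; the gripper's body (76 mm by 85 mm) begins 54 mm behind the grasp point. The pads swing forward as they close: fully open they stand 13 mm farther back than shut.
Start: joints at [-1.365, 0.628, 0.038, 1.517, -0.027, 0.996, -0.02], TCP at [174.478, 626.159, 239.313] pointing down, gripper open.
Joint ranges: [-3.06, 3.06], [-0.37, 2.12], [-1.25, 1.32], [0.18, 2.47], [-1.1, 4.24], [0.23, 1.98], [-2.94, 2.94]. Speed limits (rad/s): [2.57, 2.57, 3.14, 3.14, 3.14, 3.14, 3.14].

### API

Orientations are given as [roll, pitch, yaw] about the fixed x, y, z axes, in that order (R = Rz(yaw) Ry(pitch) Rx(roll)).
In Python, from cell import ctrl, get_image, camera_params gives the robot as it stands. The module is installed in compiled form; this text tells all that it offers.
- The arm moves only by the shell command python3 -m handwheel 'ROWS'. ROWS is text: rows parted by semicolons, each of 7 numbers parted by spaces: the opening, from -1 (shut) to 1 (fully open), then the shift along the tool's x, y, z in mm, then the turn, a rotation vector about the tool's x, y, z in rad. In form: grip x y z wx wy wz; .... A call has 1 to 10 rows; each row shifts and turns the pose as measured when the row begins, along the tool's axes as they then stand; what a row does not reach is not made up. A row lasts 1/10 s, in which the tool goes at most 50 mm and 8.59 degrees, less where a joint would pass 70% of its speed; a pose out of reach is approached as far as the arm can. A call with a gripper value outside its range is refused whole. The fingers move at their own pace and stop on an object; the grip force is fixed at half the most. Time passes only in rows, so rows that do not move let the fingers close. It gives the time, the measured TCP pose, the force and the opening at its end, in the units of the state.
- ctrl.read_state(): the state, without advancing time (a new reading comes with each control period).
- get_image(name): name is "scene" or "top" or "wrist"; returns the picture (400x640x3 uint8, blue, green, red); there is no depth.
- camera_params(name): a dict with "fx", "fy", "cx", "cy" (pixels), "k1" (the pictures are not rectified: a ray, as slopes to the right and down, at radius r is drawn at 1 + k1 r^2 times it, then the intrinsics apply), "eye" and "orientation" of the camera in the world. Camera axes: x right, y up, looking along -z (the intrinsics and any distortion apply to the point x, -y, -z); pixel columns grow to the right and rows downward; lengths in mm; the calibration is good to about 2 mm. A picture is of the moment at which its call begins: read the wrist's pose just before it. camera_params takes no time and is no camera call; for the wrist camera it gives the pose at the moment of the call.
- ctrl.finish_job(): hands the job in, once; it reports no verdict.
The state is a dict: "clock": time; "qpos": joint angles; "qd": joint speeds; "tau": joint torques, N m; "eef_pos": TCP position; "tool_rot": TCP orientation; "force": force on the tool from outside, world axes, zero at the start; "torque": the same for the moment, N m; "width": finger opening in mm.
Only numpy, scipy, OpenCV 4.12 (cv2) and the standard library are available. Lean on these libraries where they do the work, as an engineer would, in place of code of your own. Each camera call takes 0.05 s, during which the arm holds its last target.

## Working session

There is one attempt and no reset: what is moved stays moved. The work goes in short steps, Python scripts to look and compute and a shell command to move; the robot and the scene stay as the last step left them, time stands still between calls to the robot, and variables do not carry over. Pictures are saved under pics/ and viewed, and the job is handed in when it is done.

```bash
mkdir -p pics; ls
python3 - <<'E'
from cell import ctrl,get_image,camera_params
import cv2
for n in ("scene","top","wrist"):
    p=camera_params(n); print(n,p)
    cv2.imwrite(f"pics/{n}0.png",get_image(n))
print(ctrl.read_state())
E
```

```text
pics
scene {'fx': 507.93649455904495, 'fy': 507.93649455904495, 'cx': 315.1954700342491, 'cy': 203.6734268436697, 'k1': -0.0774989324845657, 'eye': array([1160.08868933,  922.24606856,  778.77187578]), 'orientation': array([ 1.02859122, -0.0146165 ,  2.57080553])}
top {'fx': 461.63264729149085, 'fy': 461.63264729149085, 'cx': 311.67798057359676, 'cy': 202.45241258264912, 'k1': -0.027854154562806047, 'eye': array([ 270.72879942,  -18.52796932, 1541.82427913]), 'orientation': array([ 0.18856519,  0.00712609, -1.55970277])}
wrist {'fx': 306.4057763089835, 'fy': 306.4057763089835, 'cx': 320.213368053581, 'cy': 198.26407880073006, 'k1': -0.05351519239225769, 'eye': array([ 96.77597232, 647.14286154, 373.46649031]), 'orientation': array([-0.31816912,  0.00159981,  1.29809686])}
{'clock': 0.15, 'qpos': array([-1.364773  ,  0.62912404,  0.03843342,  1.51813218, -0.02697689,
        0.99632512, -0.01999923]), 'qd': array([-0.00090504, -0.00145783,  0.00031076, -0.00405357,  0.00067522,
        0.00045038, -0.00083426]), 'tau': array([ 2.57605985e-03, -5.63800800e+01,  1.22776207e+00, -1.93653220e+01,
        1.10656227e-02,  7.29283463e-03, -6.02908571e-06]), 'eef_pos': array([174.35808071, 625.69241195, 238.60827222]), 'tool_rot': array([-3.12985192,  1.56932509, -1.83085333]), 'force': array([ 0.15090074, -0.40518957, -0.60651698]), 'torque': array([-0.00580182,  0.0310788 ,  0.05547558]), 'width': 85.46901345044223}
```

View pics/scene0.png

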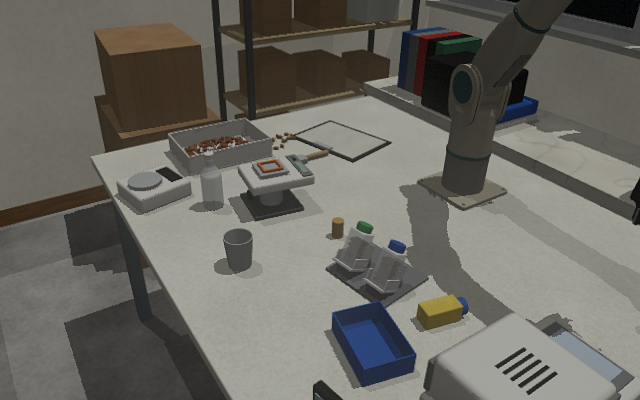

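View pics/top0.png

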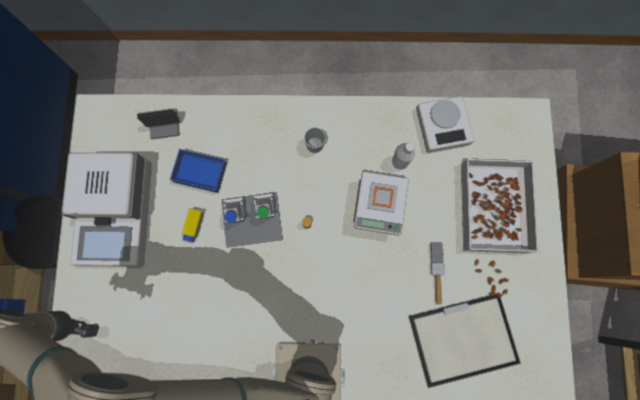

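View pics/wrist0.png

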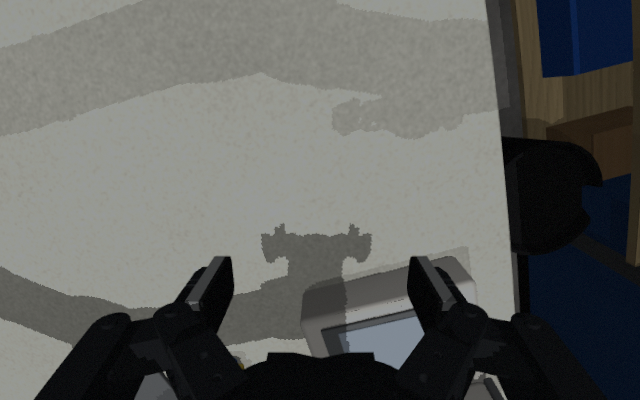

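```bash
cat > h.py <<'E'
import numpy as np, cv2
from scipy.spatial.transform import Rotation as R
from scipy.optimize import least_squares
from cell import ctrl,get_image,camera_params
def cam(n): 
    p=dict(camera_params(n)); return p
def Rm(p): return R.from_euler('xyz',p['orientation']).as_matrix()
def proj(p,X):
    c=(np.atleast_2d(X)-p['eye'])@Rm(p); s=np.c_[c[:,0]/-c[:,2],-c[:,1]/-c[:,2]]
    r2=(s**2).sum(1,keepdims=True); s=s*(1+p['k1']*r2)
    return s*[p['fx'],p['fy']]+[p['cx'],p['cy']]
def ray(p,uv):
    d=(np.asarray(uv,float)-[p['cx'],p['cy']])/[p['fx'],p['fy']]; s=d.copy()
    for _ in range(20): s=d/(1+p['k1']*(s**2).sum())
    return Rm(p)@np.array([s[0],-s[1],-1])
def onz(p,uv,z):
    d=ray(p,uv); return p['eye']+d*(z-p['eye'][2])/d[2]
def tri(obs):
    A=0;b=0
    for p,uv in obs:
        d=ray(p,uv); d/=np.linalg.norm(d); M=np.eye(3)-np.outer(d,d); A=A+M; b=b+M@p['eye']
    return np.linalg.solve(A,b)
def crop(img,x0,y0,w,h,s,name):
    c=cv2.resize(img[y0:y0+h,x0:x0+w],None,fx=s,fy=s,interpolation=cv2.INTER_CUBIC); cv2.imwrite(name,c)
E
python3 - <<'E'
from h import *
t=cv2.imread('pics/top0.png'); s=cv2.imread('pics/scene0.png')
a=cv2.resize(t[165:265,165:325],None,fx=5,fy=5,interpolation=cv2.INTER_CUBIC); cv2.imwrite('pics/t1.png',a)
crop(t,340,160,80,80,7,'pics/t2.png')
crop(s,310,200,160,120,5,'pics/s1.png')
crop(s,220,140,110,85,7,'pics/s2.png')
E
```

```text
(no output)
```

View pics/t1.png

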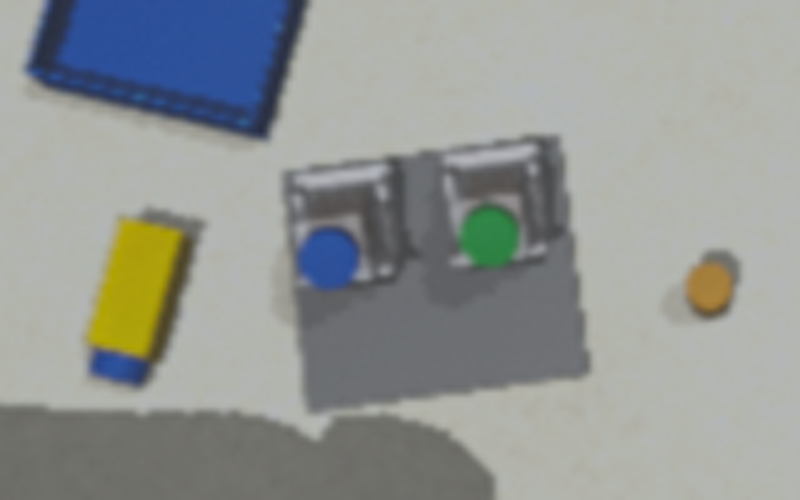

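View pics/t2.png

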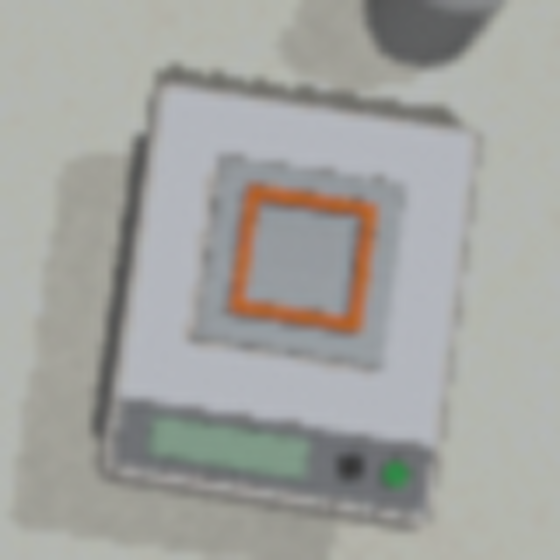

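View pics/s1.png

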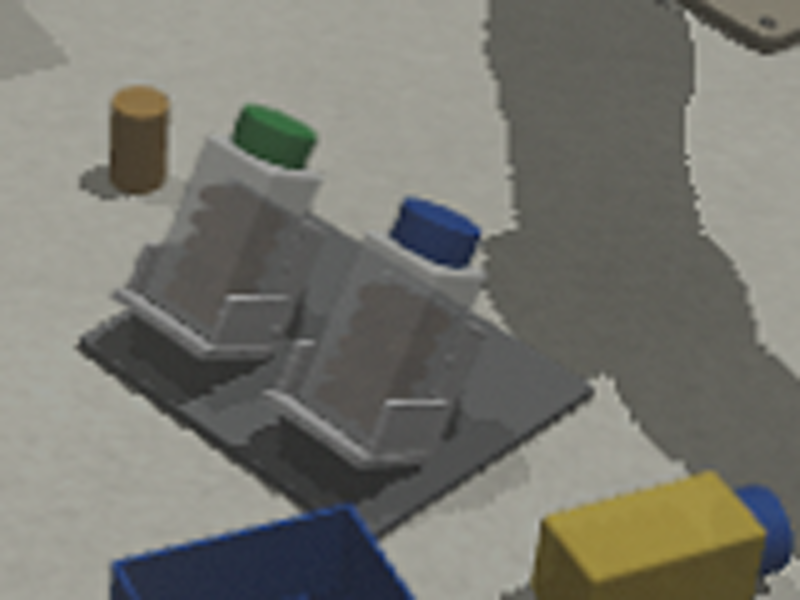

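View pics/s2.png

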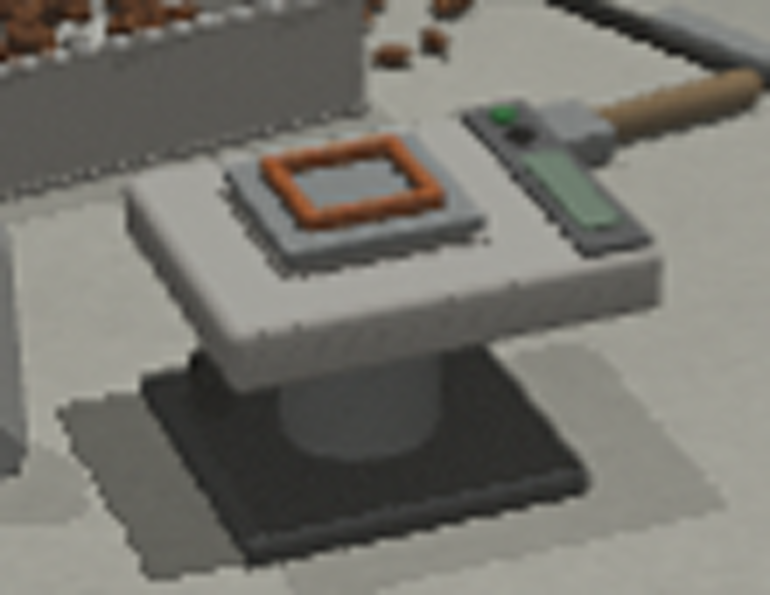

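The scene and top views show three look-alikes:
- The clear jar with the blue cap, leaning in the rack at top (231,216) and scene (397,246). This is the one meant.
- The green-capped jar at top (263,212). It stays.
- The yellow block with a blue cap, lying at top (192,225). It is the decoy.

The enlarged crops confirm this.

```bash
cat > m.py <<'E'
from h import *
T=cam('top');S=cam('scene')
o=lambda u,v,x0,y0,s:np.array([x0+(u+.5)/s-.5,y0+(v+.5)/s-.5])
t1=lambda u,v:o(u,v,165,165,5); t2=lambda u,v:o(u,v,340,160,7)
s1=lambda u,v:o(u,v,310,200,5); s2=lambda u,v:o(u,v,220,140,7)
E
python3 - <<'E'
from m import *
np.set_printoptions(precision=1,suppress=True)
print('blue',tri([(T,t1(329,258)),(S,s1(440,216))]),'green',tri([(T,t1(490,236)),(S,s1(278,121))]))
c=[onz(T,t1(*q),8) for q in [(285,172),(557,137),(590,375),(312,410)]]
print('base8',np.array(c)); 
print('sides',[np.linalg.norm(c[i]-c[(i+1)%4]) for i in range(4)])
f=[tri([(T,t2(*a)),(S,s2(*b))]) for a,b in zip([(247,183),(378,205),(360,332),(229,312)],[(308,227),(263,160),(392,135),(443,195)])]
f=np.array(f);print('frame',f,f.mean(0),[np.linalg.norm(f[i]-f[(i+1)%4]) for i in range(4)])
for i in range(4):
  d=f[(i+1)%4]-f[i]; print(np.degrees(np.arctan2(d[1],d[0])))
print('weight',onz(T,t1(708,288),50), 'tray corner',onz(T,t1(265,135),50))
E
```

```text
blue [495.8 247.7 121. ] green [510.6 147.6 120.9]
base8 [[572.3 301.7   8. ]
 [598.3 117.3   8. ]
 [436.3  91.2   8. ]
 [410.9 276.    8. ]]
sides [np.float64(186.15457948620835), np.float64(164.11174973126992), np.float64(186.5283746386346), np.float64(163.40220198639227)]
frame [[ 596.4 -203.4  125.3]
 [ 586.4 -261.7  127.5]
 [ 529.5 -253.1  127.7]
 [ 538.1 -195.1  127.4]] [ 562.6 -228.4  127. ] [np.float64(59.17499499540086), np.float64(57.53154889312389), np.float64(58.678454380540835), np.float64(58.941893036886455)]
-99.72986438354856
171.42106518641253
81.59978616089063
-8.147087173904886
weight [489.5  12.4  50. ] tray corner [588.9 307.4  50. ]
```

```bash
cat >> m.py <<'E'
def cur():
    s=ctrl.read_state(); return s,s['eef_pos'],R.from_euler('xyz',s['tool_rot']).as_matrix()
def frame(x,z):
    x=x/np.linalg.norm(x); z=z-x*(x@z); z/=np.linalg.norm(z); return np.c_[x,np.cross(z,x),z]
def jaw(Rt): # nearer of half turn
    s,p,R0=cur(); R2=Rt@np.diag([1,-1,-1]); 
    a=[R.from_matrix(R0.T@q).magnitude() for q in (Rt,R2)]; return Rt if a[0]<a[1] else R2
def plan(P,Rt,vmax=45,wmax=8,n=None):
    s,p,R0=cur(); w=R.from_matrix(R0.T@Rt).as_rotvec(); d=P-p
    n=n or int(max(np.ceil(np.linalg.norm(d)/vmax),np.ceil(np.degrees(np.linalg.norm(w))/wmax),1))
    print('n',n,'d',d.round(1),'w deg',np.degrees(w).round(1))
    for i in range(n):
        Ri=R0@R.from_rotvec(w*i/n).as_matrix(); t=Ri.T@d/n
        print(' '.join(f'{v:.1f}' for v in t),' '.join(f'{v:.3f}' for v in w/n),end='; ')
    print()
ry=np.radians(8.2); ex=np.array([np.cos(ry),np.sin(ry),0]); ey=np.array([-np.sin(ry),np.cos(ry),0]); ez=np.array([0,0,1.])
L=np.radians(27); u=-np.sin(L)*ex+np.cos(L)*ez
top=np.array([495.8,247.7,121.]); mid=top-53*u
RG=frame(-u,ey)
E
python3 - <<'E'
from m import *
s,p,R0=cur(); print(R0.round(2)); Rt=jaw(RG); print(Rt.round(2))
H=top+ -46*u+180*u  # grasp pt hover
P=H+11*(-u); print(P)
plan(np.array([200,560,330]),R0)
plan(P,Rt)
E
```

```text
[[-0.   -0.96  0.27]
 [-0.    0.27  0.96]
 [-1.   -0.   -0.  ]]
[[ 0.45 -0.88 -0.14]
 [ 0.06 -0.13  0.99]
 [-0.89 -0.45 -0.  ]]
[440.5300723  239.73548175 230.59380248]
n 3 d [ 25.6 -65.7  91.4] w deg [0. 0. 0.]
-30.4 -14.1 -18.8 0.000 0.000 0.000; -30.4 -14.1 -18.8 0.000 0.000 0.000; -30.4 -14.1 -18.8 0.000 0.000 0.000; 
n 11 d [ 266.2 -386.    -8. ] w deg [-23.3  -5.7 -26.6]
0.8 -32.7 -27.3 -0.037 -0.009 -0.042; 1.9 -31.6 -28.5 -0.037 -0.009 -0.042; 2.9 -30.5 -29.7 -0.037 -0.009 -0.042; 3.9 -29.2 -30.8 -0.037 -0.009 -0.042; 4.8 -27.9 -31.9 -0.037 -0.009 -0.042; 5.7 -26.4 -33.0 -0.037 -0.009 -0.042; 6.5 -24.9 -34.0 -0.037 -0.009 -0.042; 7.2 -23.4 -34.9 -0.037 -0.009 -0.042; 7.8 -21.7 -35.8 -0.037 -0.009 -0.042; 8.4 -20.1 -36.7 -0.037 -0.009 -0.042; 8.9 -18.3 -37.5 -0.037 -0.009 -0.042;
```

```bash
python3 -m handwheel '1 -30 -14 -19 0 0 0; 1 -30 -14 -19 0 0 0; 1 -30 -14 -19 0 0 0; 1 0 0 0 0 0 0'
python3 - <<'E'
from m import *
plan(top+134*u-11*u,jaw(RG),vmax=35)
E
```

```text
clock: 0.55
eef_pos: [199.5, 556.7, 328.1]
tool_rot: [-3.12, 1.562, -1.819]
force: [0.6, 0.5, 0.1]
width: 85.4
n 12 d [ 241.  -316.9  -97.5] w deg [-23.1  -6.  -26.7]
8.3 -26.4 -20.0 -0.034 -0.009 -0.039; 9.1 -25.4 -21.0 -0.034 -0.009 -0.039; 9.9 -24.3 -21.9 -0.034 -0.009 -0.039; 10.6 -23.1 -22.8 -0.034 -0.009 -0.039; 11.3 -21.9 -23.6 -0.034 -0.009 -0.039; 11.9 -20.7 -24.5 -0.034 -0.009 -0.039; 12.5 -19.4 -25.2 -0.034 -0.009 -0.039; 13.0 -18.0 -26.0 -0.034 -0.009 -0.039; 13.4 -16.6 -26.7 -0.034 -0.009 -0.039; 13.8 -15.2 -27.3 -0.034 -0.009 -0.039; 14.1 -13.7 -27.9 -0.034 -0.009 -0.039; 14.4 -12.2 -28.5 -0.034 -0.009 -0.039;
```

```bash
python3 -m handwheel '1 8 -26 -20 -.034 -.009 -.039; 1 9 -25 -21 -.034 -.009 -.039; 1 10 -24 -22 -.034 -.009 -.039; 1 11 -23 -23 -.034 -.009 -.039; 1 11 -22 -24 -.034 -.009 -.039; 1 12 -21 -24 -.034 -.009 -.039; 1 12 -19 -25 -.034 -.009 -.039; 1 13 -18 -26 -.034 -.009 -.039; 1 13 -17 -27 -.034 -.009 -.039; 1 14 -15 -27 -.034 -.009 -.039'
python3 - <<'E'
from m import *
plan(top+134*u-11*u,jaw(RG),vmax=35)
E
```

```text
clock: 1.55
eef_pos: [403.1, 293.6, 240.7]
tool_rot: [-1.529, 1.167, 0.145]
force: [1.5, 0.3, -0.6]
width: 85.3
n 2 d [ 37.5 -53.9 -10.1] w deg [-2.3 -0.  -3.9]
10.4 -12.7 -28.8 -0.020 -0.000 -0.034; 10.8 -11.8 -29.1 -0.020 -0.000 -0.034;
```

```bash
python3 -m handwheel '1 10 -13 -29 -.02 0 -.034; 1 11 -12 -29 -.02 0 -.034; 1 0 0 0 0 0 0; 1 0 0 0 0 0 0'
python3 - <<'E'
from m import *
plan(top+134*u-11*u,jaw(RG),vmax=35)
p=cam('wrist'); im=get_image('wrist'); np.save('w1.npy',[p],allow_pickle=True); cv2.imwrite('pics/w1.png',im)
print(proj(p,np.array([top,mid,top-106*u])).round(0)); print(p)
E
```

```text
clock: 1.95
eef_pos: [431.3, 245.0, 229.5]
tool_rot: [-1.59, 1.124, 0.107]
force: [0.6, 0.4, 0.5]
width: 85.3
n 1 d [ 9.2 -5.3  1.1] w deg [-0.8 -0.9 -1.4]
2.7 -8.1 -6.4 -0.013 -0.016 -0.024; 
[[316. 204.]
 [317. 189.]
 [318. 178.]]
{'fx': 306.4057763089835, 'fy': 306.4057763089835, 'cx': 320.213368053581, 'cy': 198.26407880073006, 'k1': -0.05351519239225769, 'eye': array([301.38704583, 229.16723219, 316.38036912]), 'orientation': array([-0.7654165 ,  0.00781682,  1.69406195])}
```

View pics/w1.png

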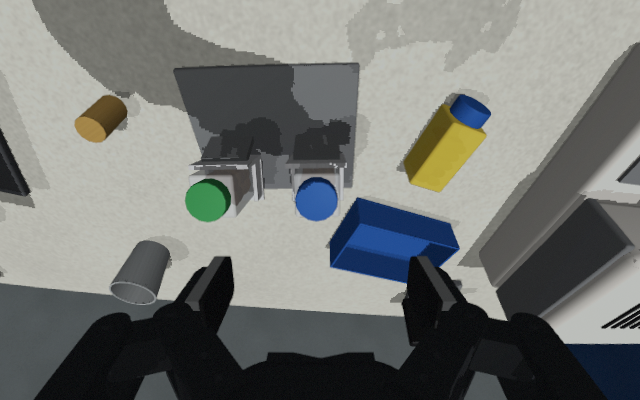

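Run:
```python
from m import *
np.set_printoptions(precision=1,suppress=True)
W=np.load('w1.npy',allow_pickle=True)[0]
print(Rm(W))
im=cv2.imread('pics/w1.png')
def blob(im,lo,hi,x0,y0,x1,y1):
    h=cv2.cvtColor(im,cv2.COLOR_BGR2HSV); m=cv2.inRange(h,lo,hi); k=np.zeros_like(m);k[y0:y1,x0:x1]=m[y0:y1,x0:x1]
    c=max(cv2.findContours(k,0,2)[0],key=cv2.contourArea); return cv2.fitEllipse(c)
wb=blob(im,(105,120,40),(125,255,255),280,165,345,225); wg=blob(im,(55,100,30),(85,255,255),180,170,240,230)
t=cv2.imread('pics/top0.png')
tb=blob(t,(105,120,40),(125,255,255),222,205,242,226); tg=blob(t,(55,100,30),(85,255,255),250,200,275,225)
print(wb,wg,tb,tg)
for n,w,tt,s in (('blue',wb,tb,s1(440,216)),('green',wg,tg,s1(278,121))):
    for c in ([(T,tt[0]),(S,s)],[(T,tt[0]),(W,w[0])],[(S,s),(W,w[0])],[(T,tt[0]),(S,s),(W,w[0])]):
        X=tri(c); print(n,X,[ (proj(p,X)[0]-uv) for p,uv in c])
crop(im,170,120,200,110,4,'pics/w1c.png')
```

```text
[[-0.1 -0.7 -0.7]
 [ 1.  -0.1 -0.1]
 [-0.  -0.7  0.7]]
((316.021728515625, 198.7662353515625), (40.75494384765625, 42.621421813964844), 2.421997547149658) ((207.71458435058594, 199.7572021484375), (41.00741195678711, 44.11349105834961), 76.40670013427734) ((230.44140625, 216.20123291015625), (10.717925071716309, 11.684937477111816), 5.523318290710449) ((262.4591979980469, 212.169189453125), (10.865095138549805, 11.484370231628418), 10.987771987915039)
blue [495.8 247.6 121. ] [array([ 0.1, -0.1]), array([0.1, 0. ])]
blue [496.7 248.5 113.2] [array([0.2, 0. ]), array([0.7, 0.2])]
blue [493.  246.2 118.1] [array([0.6, 0.4]), array([-1.4,  0.8])]
blue [494.5 247.2 118.5] [array([0.3, 0.5]), array([0.4, 0.7]), array([-0.6,  2.4])]
green [509.9 147.6 120.6] [array([ 0.2, -0.2]), array([0.3, 0. ])]
green [510.2 148.4 114.3] [array([0.1, 0.1]), array([0.5, 0.3])]
green [508.3 147.1 117.8] [array([0.6, 0.8]), array([-2.2,  1.4])]
green [509.  147.7 118.1] [array([0.2, 0.3]), array([0.6, 0.8]), array([-1.6,  2.2])]
```

View pics/w1c.png

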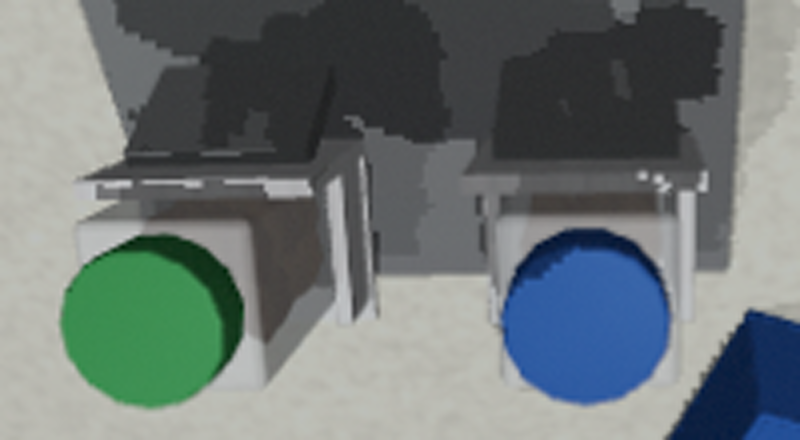

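```bash
sed -i 's/^top=.*/top=np.array([495.,247.6,119.]); mid=top-53*u/' m.py
python3 - <<'E'
from m import *
plan(top+30*u,jaw(RG),vmax=25)
E
```

```text
n 4 d [ 50.2   0.4 -83.9] w deg [-0.7 -0.9 -1.4]
24.3 -2.2 -1.3 -0.003 -0.004 -0.006; 24.3 -2.0 -1.4 -0.003 -0.004 -0.006; 24.3 -1.9 -1.5 -0.003 -0.004 -0.006; 24.3 -1.7 -1.6 -0.003 -0.004 -0.006;
```

```bash
python3 -m handwheel '1 24 -2 -1.4 -.003 -.004 -.006; 1 24 -2 -1.4 -.003 -.004 -.006; 1 24 -2 -1.5 -.003 -.004 -.006; 1 24 -2 -1.5 -.003 -.004 -.006; 1 0 0 0 0 0 0'
python3 - <<'E'
from m import *
plan(top+30*u,jaw(RG),vmax=25)
p=cam('wrist'); im=get_image('wrist'); np.save('w2.npy',[p],allow_pickle=True); cv2.imwrite('pics/w2.png',im)
print(proj(p,np.array([top,mid,top-106*u])).round(0))
E
```

```text
clock: 2.5
eef_pos: [468.4, 252.3, 167.6]
tool_rot: [-1.583, 1.103, 0.135]
force: [-0.5, 0.4, -0.1]
width: 85.5
n 2 d [ 13.2  -6.6 -21.9] w deg [ 0.3 -0.2 -0.2]
12.5 -0.4 -4.2 0.002 -0.002 -0.002; 12.5 -0.4 -4.2 0.002 -0.002 -0.002; 
[[309. 225.]
 [311. 200.]
 [313. 183.]]
```

View pics/w2.png

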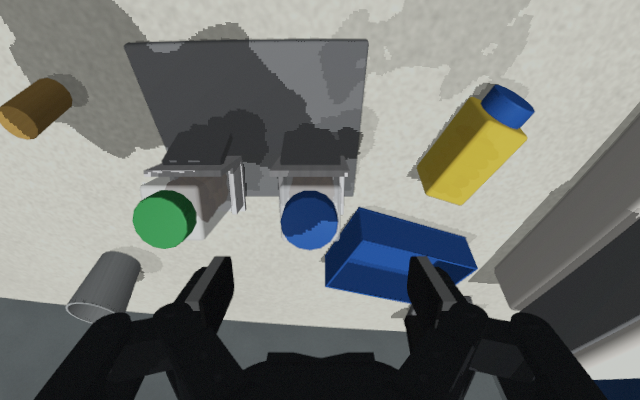

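Run:
```python
from m import *
np.set_printoptions(precision=1,suppress=True)
W=np.load('w2.npy',allow_pickle=True)[0]
s,p,R0=cur()
for a in (8,0,-11,-19): print(a,proj(W,np.array([p+R0@[a,0,z] for z in (-42.5,0,42.5)])))
print(R0.T@(W['eye']-p)); print((R0.T@Rm(W)))
```

```text
8 [[240.9 259.1]
 [321.8 259.3]
 [402.6 259.1]]
0 [[237.  267. ]
 [321.8 267.3]
 [406.6 267. ]]
-11 [[231.1 279.3]
 [321.9 279.7]
 [412.8 279.3]]
-19 [[226.2 289.4]
 [322.  289.9]
 [417.9 289.4]]
[-134.1   80.4   -0.7]
[[ 0.   0.3 -0.9]
 [-0.   0.9  0.3]
 [ 1.   0.   0. ]]
```

```bash
python3 -m handwheel '1 12 0 -4 .002 -.002 -.002; 1 12 0 -4 .002 -.002 -.002; 1 0 0 0 0 0 0'
python3 - <<'E'
from m import *
plan(top-55*u,jaw(RG),vmax=20)
E
```

```text
clock: 2.85
eef_pos: [478.5, 249.8, 149.0]
tool_rot: [-1.567, 1.097, 0.15]
force: [-0.4, -0.8, 0.1]
width: 85.3
n 5 d [ 41.2   1.3 -79. ] w deg [0.1 0.2 0.1]
17.8 -0.1 -1.0 0.000 0.001 0.000; 17.8 -0.1 -1.0 0.000 0.001 0.000; 17.8 -0.1 -0.9 0.000 0.001 0.000; 17.8 -0.1 -0.9 0.000 0.001 0.000; 17.8 -0.1 -0.9 0.000 0.001 0.000;
```

```bash
python3 -m handwheel '1 18 0 -2 0 0.001 0; 1 18 0 -1 0 .001 0; 1 18 0 -1 0 .001 0; 1 0 0 0 0 0 0'
python3 - <<'E'
from m import *
plan(top-55*u,jaw(RG),vmax=20)
E
```

```text
clock: 3.25
eef_pos: [503.0, 253.0, 104.6]
tool_rot: [-1.577, 1.094, 0.142]
force: [-0.8, 0.0, -0.5]
width: 85.4
n 2 d [ 16.7  -1.8 -34.6] w deg [ 0.3 -0.   0.3]
19.1 0.7 -2.1 0.003 -0.000 0.003; 19.1 0.7 -2.1 0.003 -0.000 0.003;
```

```bash
python3 -m handwheel '1 18 0.5 -2 .003 0 .003; 1 18 0.5 -2 .003 0 .003; 1 0 0 0 0 0 0'
python3 - <<'E'
from m import *
plan(top-55*u,jaw(RG),vmax=20)
for i in range(3): print(cur()[1])
p=cam('wrist'); im=get_image('wrist'); np.save('w3.npy',[p],allow_pickle=True); cv2.imwrite('pics/w3.png',im)
print(cur()[1])
E
```

```text
clock: 3.55
eef_pos: [518.3, 253.2, 75.5]
tool_rot: [-1.577, 1.097, 0.139]
force: [-0.6, -0.5, -0.6]
width: 85.3
n 1 d [ 1.4 -2.1 -5.5] w deg [ 0.2 -0.1  0.1]
5.5 1.5 -2.3 0.003 -0.002 0.002; 
[518.26726545 253.24136055  75.53917407]
[518.26726545 253.24136055  75.53917407]
[518.26726545 253.24136055  75.53917407]
[517.85664591 253.84041983  76.37042765]
```

View pics/w3.png

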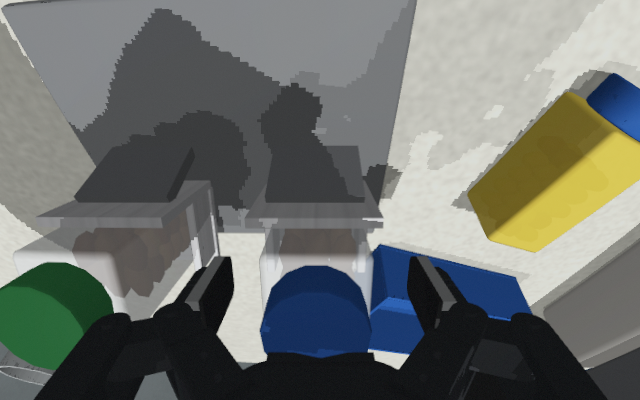

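```bash
python3 -m handwheel '1 4 1 -2 .003 -.001 .002; 1 0 0 0 0 0 0'
python3 - <<'E'
from m import *
plan(top-55*u,jaw(RG),vmax=20)
E
python3 -m handwheel '-1 0 0 0 0 0 0;-1 0 0 0 0 0 0;-1 0 0 0 0 0 0;-1 0 0 0 0 0 0;-1 0 0 0 0 0 0;-1 0 0 0 0 0 0'
```

```text
clock: 3.8
eef_pos: [518.4, 252.9, 74.6]
tool_rot: [-1.571, 1.097, 0.145]
force: [0.2, 0.2, -0.7]
width: 85.1
n 1 d [ 1.3 -1.7 -4.6] w deg [0.1 0.1 0.1]
4.6 1.2 -1.9 0.002 0.001 0.002; 
clock: 4.4
eef_pos: [518.0, 253.2, 76.5]
tool_rot: [-1.571, 1.096, 0.146]
force: [0.4, -0.6, 0.6]
width: 43.0
```

```bash
python3 -m handwheel '-1 0 0 0 0 0 0;-1 -5 0 0 0 0 0;-1 -10 0 0 0 0 0;-1 -20 0 0 0 0 0;-1 -25 0 0 0 0 0;-1 -25 0 0 0 0 0;-1 -25 0 0 0 0 0;-1 -25 0 0 0 0 0;-1 0 0 0 0 0 0'
python3 - <<'E'
from m import *
s,p,R0=cur(); print(s['force'],s['qpos'].round(2))
p=cam('wrist'); im=get_image('wrist'); np.save('w4.npy',[p],allow_pickle=True); cv2.imwrite('pics/w4.png',im)
E
```

```text
clock: 5.3
eef_pos: [453.1, 243.5, 199.9]
tool_rot: [-1.56, 1.098, 0.154]
force: [0.2, 0.5, -3.1]
width: 42.9
[ 0.15275656  0.45715026 -3.06453592] [-0.69  0.39 -0.02  2.33  1.53  0.25 -0.47]
```

View pics/w4.png

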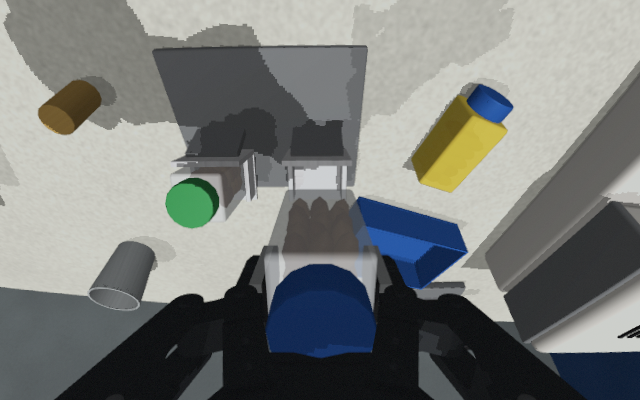

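```bash
cat >> m.py <<'E'
sy=np.radians(-8.7); sex=np.array([np.cos(sy),np.sin(sy),0]); sey=np.array([-np.sin(sy),np.cos(sy),0])
RP=frame(np.array([0,0,-1.]),sey); C=np.array([562.6,-228.4,0])
E
python3 - <<'E'
from m import *
s,p,R0=cur()
plan(p+[0,0,60],R0)
plan(C+[0,0,265],jaw(RP),vmax=38)
E
```

```text
n 2 d [ 0.  0. 60.] w deg [0. 0. 0.]
-26.7 -13.7 0.1 0.000 0.000 0.000; -26.7 -13.7 0.1 0.000 0.000 0.000; 
n 13 d [ 109.1 -471.9   65.9] w deg [16.6  4.2 26.9]
-3.3 -5.1 -37.1 0.022 0.006 0.036; -3.2 -5.8 -37.0 0.022 0.006 0.036; -3.3 -6.5 -36.9 0.022 0.006 0.036; -3.3 -7.2 -36.8 0.022 0.006 0.036; -3.4 -7.9 -36.6 0.022 0.006 0.036; -3.4 -8.6 -36.4 0.022 0.006 0.036; -3.6 -9.3 -36.3 0.022 0.006 0.036; -3.7 -10.0 -36.1 0.022 0.006 0.036; -3.9 -10.6 -35.9 0.022 0.006 0.036; -4.1 -11.3 -35.6 0.022 0.006 0.036; -4.3 -11.9 -35.4 0.022 0.006 0.036; -4.5 -12.6 -35.1 0.022 0.006 0.036; -4.8 -13.2 -34.9 0.022 0.006 0.036;
```

```bash
python3 -m handwheel '-1 -20 -8 0 0 0 .03;-1 -25 -11 0 0 0 .05; -1 -25 -10 0 0 0 .05;-1 0 0 0 0 0 0'
python3 - <<'E'
from m import *
print(cur()[0]['qpos'].round(2))
plan(C+[0,0,265],jaw(RP),vmax=35)
E
```

```text
clock: 5.75
eef_pos: [459.5, 236.9, 237.5]
tool_rot: [-1.607, 1.151, 0.098]
force: [0.1, 0.2, -1.9]
width: 43.5
[-0.53  0.33 -0.2   2.22  0.9   0.38  0.19]
n 14 d [ 103.1 -465.3   27.5] w deg [16.2  2.6 24. ]
-0.1 -3.3 -33.9 0.020 0.003 0.030; -0.1 -4.0 -33.9 0.020 0.003 0.030; -0.2 -4.6 -33.8 0.020 0.003 0.030; -0.2 -5.3 -33.7 0.020 0.003 0.030; -0.3 -6.0 -33.6 0.020 0.003 0.030; -0.3 -6.7 -33.4 0.020 0.003 0.030; -0.4 -7.3 -33.3 0.020 0.003 0.030; -0.6 -8.0 -33.1 0.020 0.003 0.030; -0.7 -8.6 -33.0 0.020 0.003 0.030; -0.9 -9.3 -32.8 0.020 0.003 0.030; -1.0 -9.9 -32.6 0.020 0.003 0.030; -1.2 -10.5 -32.4 0.020 0.003 0.030; -1.5 -11.1 -32.2 0.020 0.003 0.030; -1.7 -11.7 -32.0 0.020 0.003 0.030;
```

```bash
python3 -m handwheel '-1 0 -3 -30 .02 .003 .03;-1 0 -4 -34 .02 .003 .03;-1 0 -5 -34 .02 .003 .03;-1 0 -5 -34 .02 .003 .03;-1 0 -6 -34 .02 .003 .03;-1 0 -7 -33 .02 .003 .03;-1 0 -7 -33 .02 .003 .03;-1 -1 -8 -33 .02 .003 .03;-1 -1 -9 -33 .02 .003 .03;-1 -1 -9 -33 .02 .003 .03'
python3 - <<'E'
from m import *
print(cur()[0]['qpos'].round(2))
plan(C+[0,0,265],jaw(RP),vmax=35)
E
```

```text
clock: 6.75
eef_pos: [528.7, -110.6, 240.2]
tool_rot: [-1.76, 1.473, -0.268]
force: [0.7, 1.1, -1.9]
width: 43.7
[ 0.48  0.46 -0.48  1.9   0.33  0.76  1.31]
n 4 d [  33.9 -117.8   24.8] w deg [ 4.2 -0.9  5.5]
-4.6 -11.3 -28.8 0.018 -0.004 0.024; -5.0 -11.7 -28.6 0.018 -0.004 0.024; -5.4 -12.1 -28.3 0.018 -0.004 0.024; -5.8 -12.5 -28.1 0.018 -0.004 0.024;
```

```bash
python3 -m handwheel '-1 -5 -11 -29 .018 -.004 .024;-1 -5 -12 -29 .018 -.004 .024;-1 -5 -12 -28 .018 -.004 .024;-1 -6 -12 -28 .018 -.004 .024;-1 0 0 0 0 0 0;-1 0 0 0 0 0 0'
python3 - <<'E'
from m import *
print(cur()[0]['qpos'].round(2), cur()[0]['force'],cur()[0]['torque'])
plan(C+[0,0,265],jaw(RP),vmax=35)
s,p,R0=cur()
W=cam('wrist'); im=get_image('wrist'); np.save('w5.npy',[W],allow_pickle=True); cv2.imwrite('pics/w5.png',im)
cv2.imwrite('pics/s5.png',get_image('scene'));cv2.imwrite('pics/t5.png',get_image('top'))
E
```

```text
clock: 7.35
eef_pos: [554.9, -255.1, 250.4]
tool_rot: [2.676, 1.524, -2.222]
force: [-0.4, 0.3, -2.2]
width: 43.4
[ 0.62  0.59 -0.42  1.6   0.32  1.03  1.47] [-0.38552089  0.30636182 -2.24784974] [ 0.17434215 -0.06797788  0.01105454]
n 1 d [ 7.7 26.7 14.6] w deg [-2.  -2.4 -1.2]
-15.8 -2.4 27.0 -0.034 -0.042 -0.022;
```

View pics/w5.png

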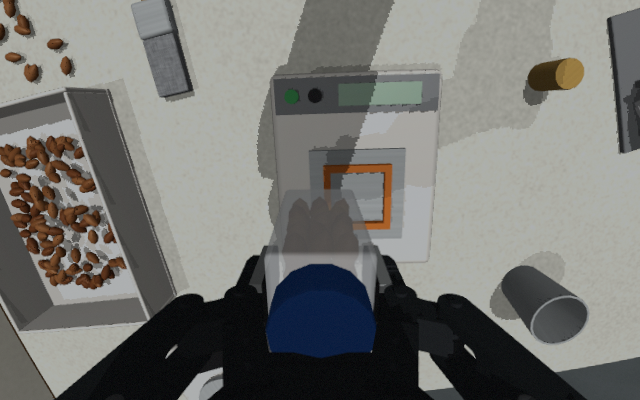

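View pics/s5.png

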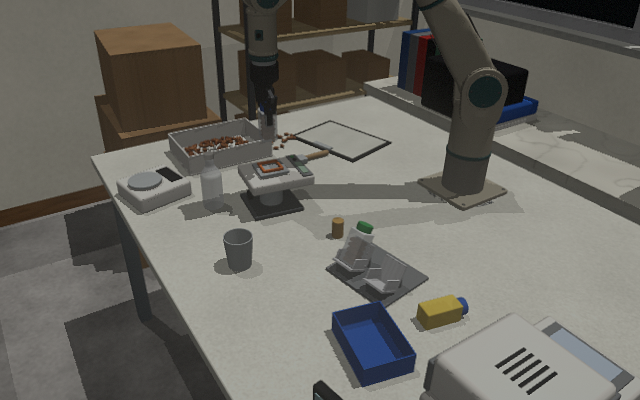

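View pics/t5.png

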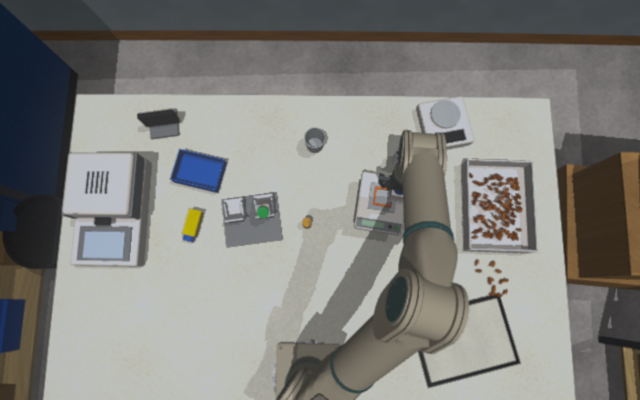

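Run:
```python
from m import *
im=cv2.imread('pics/w5.png'); crop(im,250,140,170,220,3.5 and 3,'pics/w5a.png')
crop(im,290,130,130,120,6,'pics/w5b.png')
```

```text
(no output)
```

View pics/w5a.png

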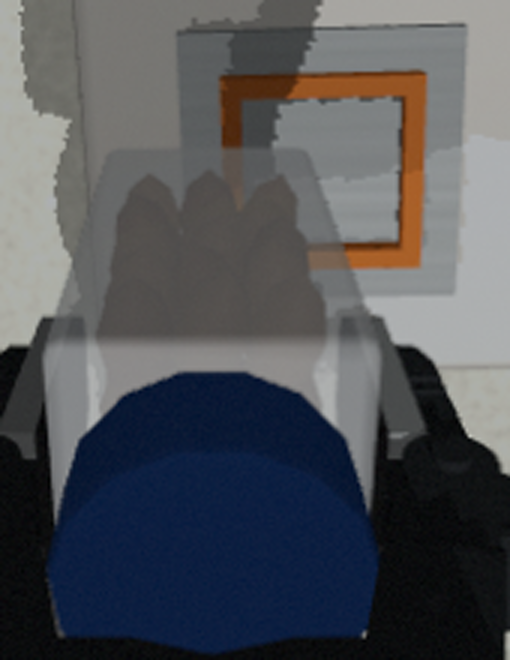

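View pics/w5b.png

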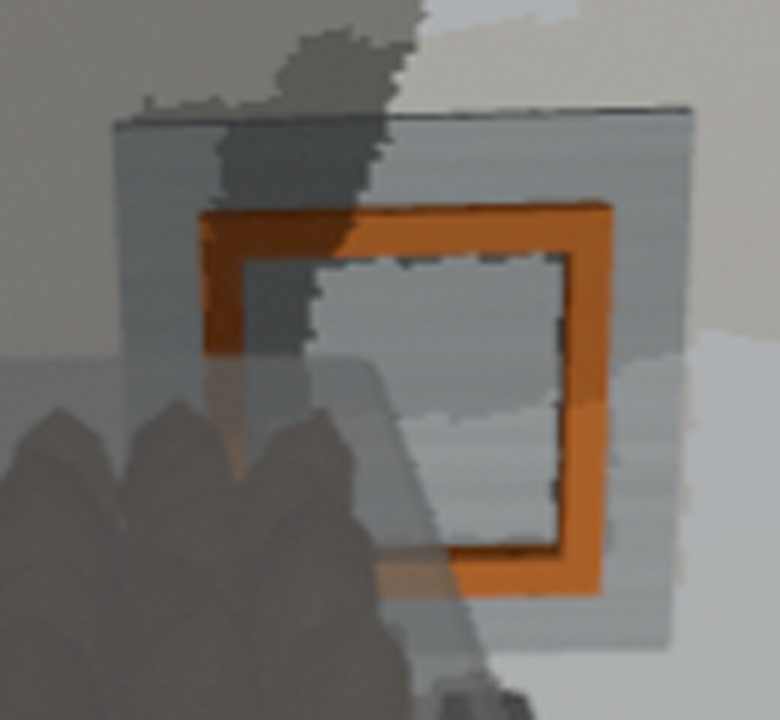

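```bash
cat > fit.py <<'E'
from m import *
np.set_printoptions(precision=2,suppress=True)
# camera in tool frame from camera params averaged (fixed mount)
def fitjar(W,p,R0,uv,y0=0):
    # tool frame: x down; jar axis = -x. uv: near-bottom L,R, near-shoulder L,R ; world side sign by image left
    right=Rm(W)[:,0]; sgn=np.sign(right@R0[:,2])
    def pts(q):
        y,z,h,a,b=q # h: TCP height above underside; a tilt about tool z; b about tool x
        Rj=R.from_rotvec([b,0,a]).as_matrix()
        P=np.array([[0,22,-22*sgn],[0,22,22*sgn],[-88,22,-22*sgn],[-88,22,22*sgn]],float)  # jar coords, origin underside centre
        P[:,0]+=h  # now origin at TCP height
        return (P@Rj.T+[0,y,z])@R0.T+p
    f=lambda q:(proj(W,pts(q))-uv).ravel()
    r=least_squares(f,[0,0,55,0,0]); return r.x,r.fun
def fitstand(W,obs,ids):
    # ids: list of (half,dz,sx,sy) ; q: x,y,ztop,yaw
    def f(q):
        x,y,z,a=q; c,s=np.cos(a),np.sin(a)
        P=[[x+h*(sx*c-sy*s),y+h*(sx*s+sy*c),z+dz] for h,dz,sx,sy in ids]
        return (proj(W,np.array(P))-obs).ravel()
    r=least_squares(f,[562,-228,127,sy0]); return r.x,r.fun
sy0=sy
E
cat > a5.py <<'E'
from fit import *
W=np.load('w5.npy',allow_pickle=True)[0]
s,p,R0=cur()
a=lambda u,v:o(u,v,250,140,3); b=lambda u,v:o(u,v,290,130,6)
x,r=fitjar(W,p,R0,np.array([a(104,148),a(309,148),a(46,343),a(379,343)])); print('jar y z h tilt yaw(deg)',x[:3],np.degrees(x[3:]),r)
print('img right',Rm(W)[:,0],'tool\n',R0)
# image up = -x world (robot side), image right=+y
ids=[(29.5,0,-1,-1),(29.5,0,-1,1),(29.5,0,1,1),(42,-7,-1,-1),(42,-7,-1,1),(42,-7,1,1)]
x2,r2=fitstand(W,np.array([b(201,213),b(612,204),b(600,596),b(114,124),b(693,110),b(668,650)]),ids); print('stand',x2[:3],np.degrees(x2[3]),r2)
E
python3 a5.py
```

```text
jar y z h tilt yaw(deg) [ 0.08 -2.53 61.88] [0.5  0.15] [ 2.72 -0.01  0.54 -0.08 -1.31  0.05 -0.63  0.  ]
img right [ 0.19  0.98 -0.04] tool
 [[-0.03 -0.98  0.18]
 [-0.03  0.18  0.98]
 [-1.    0.02 -0.04]]
stand [ 560.87 -228.72  127.4 ] -9.02130267983364 [-0.34  0.37  0.35  0.52 -0.18 -0.57 -0.29 -0.17  0.44  0.1   0.01 -0.31]
```

```bash
cat > ov.py <<'E'
from fit import *
def overlay(img,W,p,R0,q,name,box,sc,stand=None):
    y,z,h,a,b=q; Rj=R.from_rotvec([b,0,a]).as_matrix()
    im=cv2.resize(img[box[1]:box[1]+box[3],box[0]:box[0]+box[2]],None,fx=sc,fy=sc,interpolation=cv2.INTER_CUBIC)
    def draw(P,col,close=True):
        uv=proj(W,P); uv=(uv-[box[0],box[1]]+.5)*sc-.5
        cv2.polylines(im,[uv.round().astype(int)],close,col,1,cv2.LINE_AA)
    tow=lambda P:((np.array(P,float)+[h,0,0])@Rj.T+[0,y,z])@R0.T+p
    sq=lambda x,r=22:[[x,-r,-r],[x,-r,r],[x,r,r],[x,r,-r]]
    draw(tow(sq(0)),(0,255,0)); draw(tow(sq(-88)),(0,255,255))
    for e in ((-1,-1),(1,1),(1,-1),(-1,1)): draw(tow([[0,22*e[0],22*e[1]],[-88,22*e[0],22*e[1]]]),(255,255,0),False)
    t=np.linspace(0,2*np.pi,60); 
    for xx in (-88,-106): draw(tow(np.c_[0*t+xx,19.5*np.cos(t),19.5*np.sin(t)]),(255,0,255))
    if stand is not None:
        x0,y0,zt,an=stand; c,s=np.cos(an),np.sin(an)
        for r,dz in ((29.5,0),(23.5,0),(23.5,-7),(42,-7)):
            draw(np.array([[x0+r*(i*c-j*s),y0+r*(i*s+j*c),zt+dz] for i,j in((-1,-1),(-1,1),(1,1),(1,-1))]),(0,0,255))
    cv2.imwrite(name,im)
E
cat >> a5.py <<'E'
from ov import overlay
overlay(cv2.imread('pics/w5.png'),W,p,R0,[0,0,58,0,0],'pics/ov5.png',(240,140,190,220),2.7 and 3,x2)
E
python3 a5.py
```

```text
jar y z h tilt yaw(deg) [ 0.08 -2.53 61.88] [0.5  0.15] [ 2.72 -0.01  0.54 -0.08 -1.31  0.05 -0.63  0.  ]
img right [ 0.19  0.98 -0.04] tool
 [[-0.03 -0.98  0.18]
 [-0.03  0.18  0.98]
 [-1.    0.02 -0.04]]
stand [ 560.87 -228.72  127.4 ] -9.02130267983364 [-0.34  0.37  0.35  0.52 -0.18 -0.57 -0.29 -0.17  0.44  0.1   0.01 -0.31]
```

View pics/ov5.png

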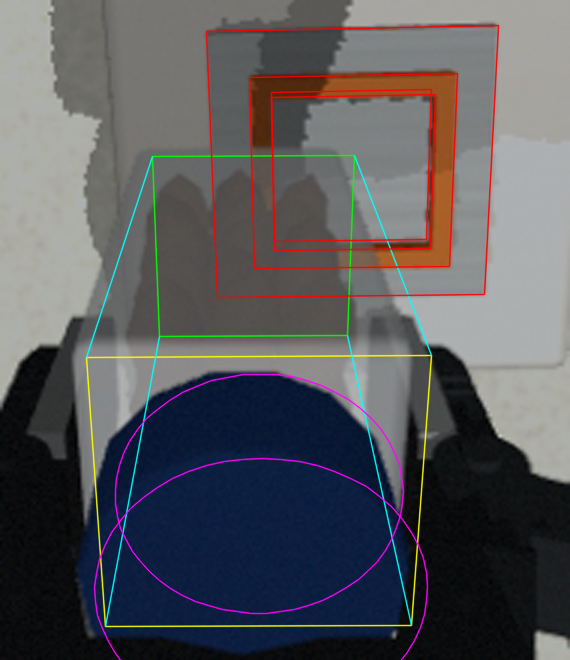

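```bash
sed -i "s/^sy=.*/sy=np.radians(-9.0); sex=np.array([np.cos(sy),np.sin(sy),0]); sey=np.array([-np.sin(sy),np.cos(sy),0])/; s/C=np.array.*/C=np.array([561,-228.7,0])/" m.py
cat >> fit.py <<'E'
def look(k):
    s,p,R0=cur(); W=cam('wrist'); im=get_image('wrist'); np.save(f'w{k}.npy',[W,p,R0],allow_pickle=True) if 0 else __import__('pickle').dump((W,p,R0),open(f'w{k}.pkl','wb')); cv2.imwrite(f'pics/w{k}.png',im)
    print('cam in tool',R0.T@(W['eye']-p), R.from_matrix(R0.T@Rm(W)).as_rotvec()); return W,p,R0
E
python3 - <<'E'
from fit import *
plan(C+[0,0,240],jaw(RP),vmax=35,n=3)
E
```

```text
n 3 d [  5.9  24.3 -11.6] w deg [-1.5 -2.2 -1.2]
3.5 -0.5 8.5 -0.008 -0.013 -0.007; 3.6 -0.6 8.4 -0.008 -0.013 -0.007; 3.8 -0.6 8.4 -0.008 -0.013 -0.007;
```

```bash
python3 -m handwheel '-1 3 -.5 8 -.008 -.013 -.007;-1 3 -.5 8 -.008 -.013 -.007;-1 3 -.5 8 -.008 -.013 -.007;-1 0 0 0 0 0 0;-1 0 0 0 0 0 0'
python3 - <<'E'
from fit import *
plan(C+[0,0,240],jaw(RP),vmax=35,n=1)
look(6)
E
```

```text
clock: 8.0
eef_pos: [560.5, -224.0, 241.1]
tool_rot: [-0.703, 1.568, 0.716]
force: [-0.9, -0.4, -3.0]
width: 43.1
n 1 d [ 0.5 -4.7 -1.1] w deg [0.3 0.1 0.1]
1.1 -1.2 -4.6 0.006 0.002 0.002; 
cam in tool [-134.97   80.51   -0.35] [-0.25 -1.56 -0.25]
```

View pics/w6.png

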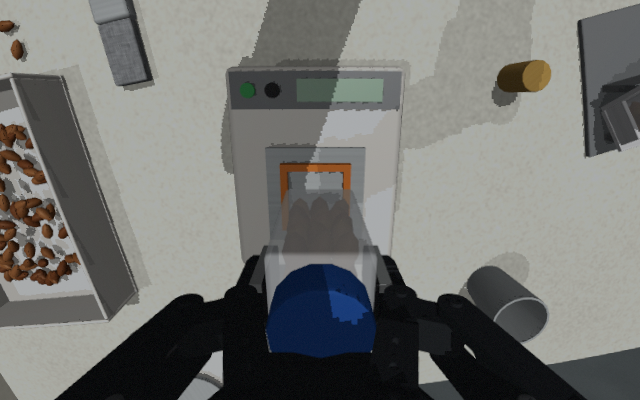

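```bash
cat > a6.py <<'E'
import pickle,sys
from ov import *
k=sys.argv[1]; q=[float(v) for v in sys.argv[2:7]]
W,p,R0=pickle.load(open(f'w{k}.pkl','rb'))
q[3:]=np.radians(q[3:])
overlay(cv2.imread(f'pics/w{k}.png'),W,p,R0,q,f'pics/ov{k}.png',(255,140,135,150),5 and 4,(560.9,-228.7,127.4,np.radians(-9)))
E
python3 a6.py 6 0 0 58 0 0
python3 - <<'E'
import cv2
im=cv2.imread('pics/w6.png')[140:290,255:390]; cv2.imwrite('pics/w6c.png',cv2.resize(im,None,fx=4,fy=4,interpolation=2))
E
```

```text
(no output)
```

View pics/ov6.png

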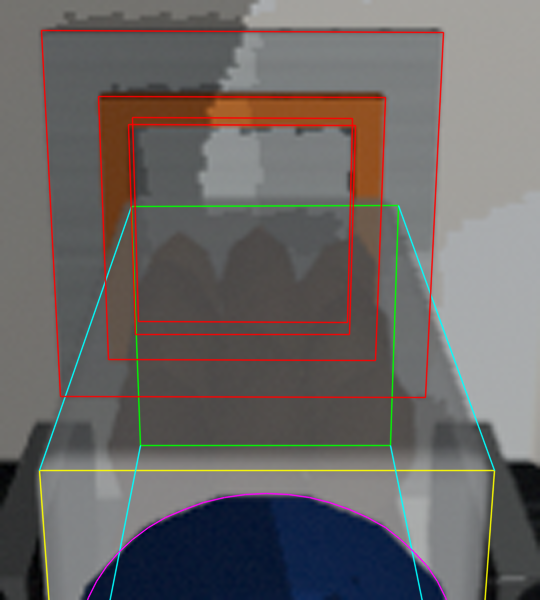

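View pics/w6c.png

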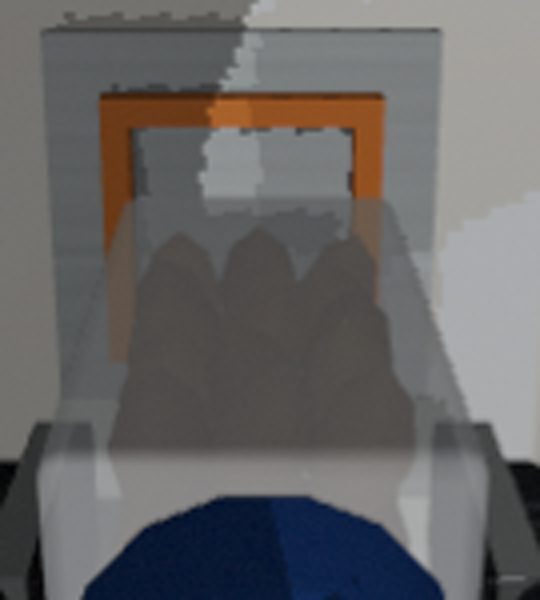

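```bash
cat > a7.py <<'E'
import pickle
from fit import *
W,p,R0=pickle.load(open('w6.pkl','rb'))
c=lambda u,v:o(u,v,255,140,4)
for rc in (19.1,19.5):
 for tilt in (-1,0,1):
  Rj=R.from_rotvec([0,0,np.radians(tilt)]).as_matrix()
  def f(q):
    y,z,h=q
    P=np.array([[h,22,-22],[h,22,22],[h-88,rc,0]]); uv=proj(W,(P@Rj.T+[0,y,z])@R0.T+p)
    t=np.array([c(126,198),c(396,198),c(267,496)])
    return [uv[0,1]-t[0,1],uv[1,1]-t[1,1],uv[2,1]-t[2,1],uv[:2,0].mean()-t[:2,0].mean()]
  r=least_squares(f,[0,0,58]); 
  e=np.array([[r.x[2]-88,22,0]]);print(rc,tilt,r.x,r.fun, (proj(W,(e@Rj.T+[0,r.x[0],r.x[1]])@R0.T+p)[0,1]-140+.5)*4)
E
python3 a7.py
```

```text
19.1 -1 [ 4.93 -0.58 48.16] [ 0.03 -0.03 -0.    0.  ] 467.1456139680374
19.1 0 [ 2.53 -0.58 53.81] [ 0.03 -0.03 -0.    0.  ] 468.9675783668199
19.1 1 [-0.05 -0.59 59.4 ] [ 0.03 -0.03 -0.    0.  ] 470.60777189026294
19.5 -1 [ 5.32 -0.58 46.76] [ 0.03 -0.03 -0.    0.  ] 470.846839252436
19.5 0 [ 2.94 -0.58 52.41] [ 0.03 -0.03 -0.    0.  ] 472.4595872588443
19.5 1 [ 0.38 -0.59 58.03] [ 0.03 -0.03 -0.    0.  ] 473.90908668342786
```

```bash
cat >> m.py <<'E'
def tgt(z,jy=2.2,jz=-.58):
    Rt=jaw(RP); return C-Rt@[0,jy,jz]+[0,0,z],Rt
E
python3 - <<'E'
from fit import *
P,Rt=tgt(192); plan(P,Rt,n=4)
E
```

```text
n 4 d [  2.7  -4.5 -49.1] w deg [0.3 0.1 0.1]
12.3 -0.8 -1.0 0.001 0.001 0.000; 12.3 -0.8 -1.0 0.001 0.001 0.000; 12.3 -0.8 -1.0 0.001 0.001 0.000; 12.3 -0.8 -1.0 0.001 0.001 0.000;
```

```bash
python3 -m handwheel '-1 10 -.8 -1 .001 .001 0;-1 10 -.8 -1 .001 .001 0;-1 10 -.8 -1 .001 .001 0;-1 10 -.8 -1 .001 .001 0;-1 0 0 0 0 0 0;-1 0 0 0 0 0 0'
python3 - <<'E'
from fit import *
P,Rt=tgt(192); plan(P,Rt,n=1)
print(cur()[0]['force'])
look(7)
im=cv2.imread('pics/w7.png'); crop(im,255,130,135,150,4,'pics/w7c.png')
E
python3 a6.py 7 2.2 -.58 54.5 0 0
```

```text
clock: 8.65
eef_pos: [562.9, -230.0, 196.4]
tool_rot: [-3.069, 1.568, -1.656]
force: [0.3, -1.6, -2.0]
width: 43.3
n 1 d [ 0.4  1.5 -4.4] w deg [-0.  -0.2  0. ]
4.4 -0.1 1.6 -0.000 -0.003 0.000; 
[ 0.34 -1.56 -1.97]
cam in tool [-134.99   80.54   -0.35] [-0.25 -1.56 -0.25]
```

View pics/w7c.png

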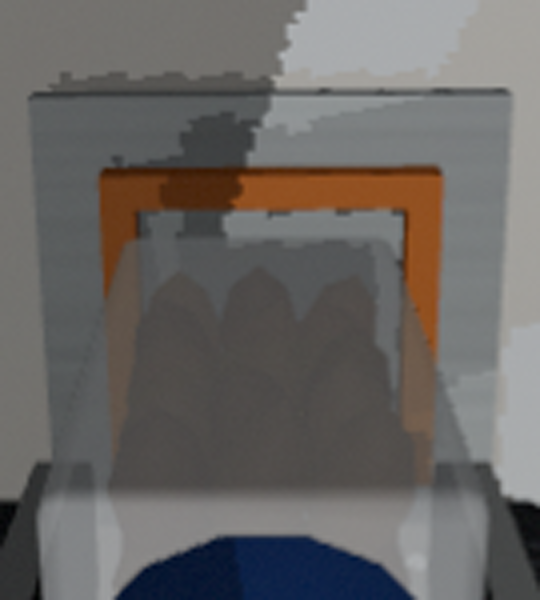

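View pics/ov7.png

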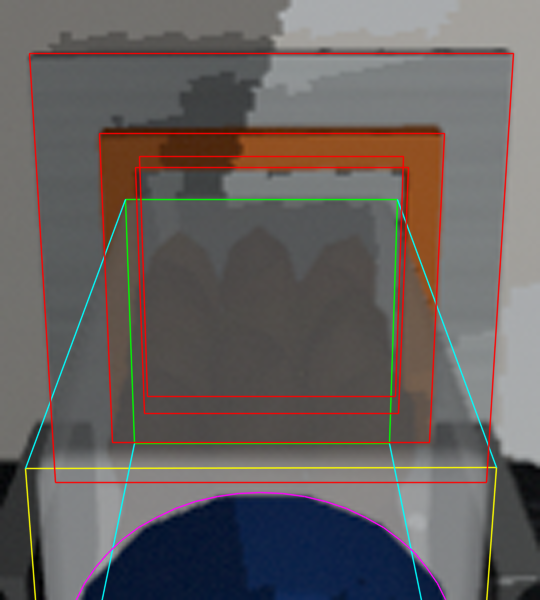

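```bash
python3 -m handwheel '-1 4 0 .8 0 -.002 0;-1 4 0 .8 0 -.002 0;-1 0 0 0 0 0 0;-1 0 0 0 0 0 0'
python3 - <<'E'
from fit import *
P,Rt=tgt(187); plan(P,Rt,n=1)
print(cur()[0]['force'])
look(8)
im=cv2.imread('pics/w8.png'); crop(im,255,140,135,100,5,'pics/w8c.png')
E
python3 a6.py 8 2.2 -.58 54.5 0 0
```

```text
clock: 9.1
eef_pos: [563.6, -228.3, 188.7]
tool_rot: [-0.966, 1.569, 0.447]
force: [-0.2, -0.4, -3.1]
width: 43.6
n 1 d [-0.4 -0.2 -1.7] w deg [-0.   0.1  0.1]
1.7 0.3 -0.2 -0.000 0.001 0.002; 
[-0.24 -0.41 -3.11]
cam in tool [-134.99   80.5    -0.37] [-0.25 -1.56 -0.25]
```

View pics/w8c.png

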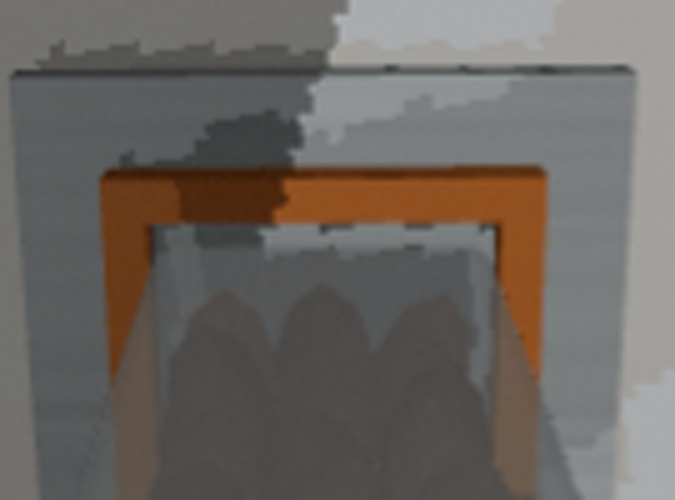

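View pics/ov8.png

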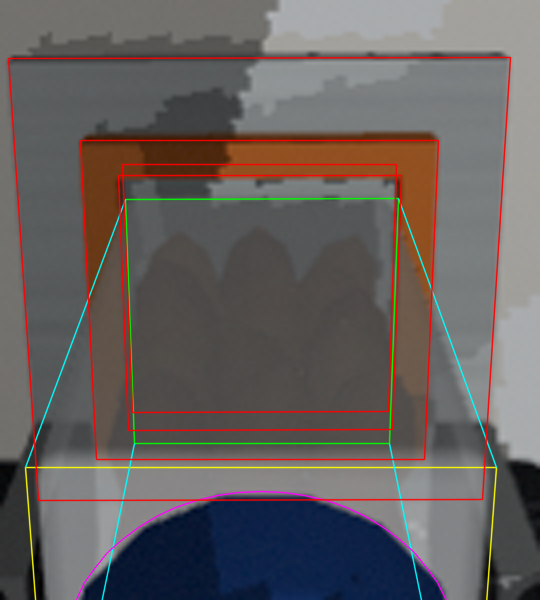

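```bash
python3 -m handwheel '-1 2 .4 -.1 0 .001 .001;-1 1.5 0 0 0 0 0;-1 0 0 0 0 0 0;-1 0 0 0 0 0 0'
python3 - <<'E'
from fit import *
P,Rt=tgt(184); plan(P,Rt,n=1)
print(cur()[0]['force'])
look(9)
im=cv2.imread('pics/w9.png'); crop(im,255,140,135,100,5,'pics/w9c.png')
E
python3 a6.py 9 2.2 -.58 54.5 0 0
```

```text
clock: 9.55
eef_pos: [563.4, -228.5, 185.3]
tool_rot: [-1.693, 1.569, -0.28]
force: [0.7, 0.4, -2.3]
width: 43.3
n 1 d [-0.1  0.  -1.3] w deg [-0.  -0.   0.1]
1.3 0.1 0.0 -0.000 -0.000 0.001; 
[ 0.68  0.42 -2.27]
cam in tool [-134.99   80.5    -0.31] [-0.25 -1.56 -0.25]
```

View pics/w9c.png

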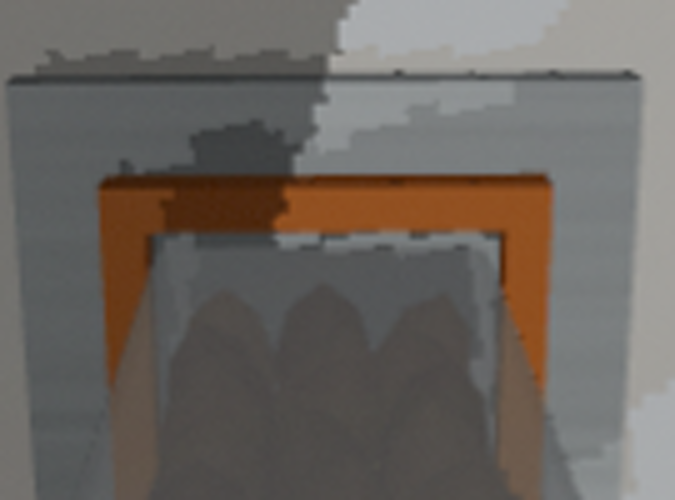

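```bash
python3 -m handwheel '-1 1.5 -.2 0 0 0 0;-1 1.5 -.1 0 0 0 0;-1 0 0 0 0 0 0;-1 0 0 0 0 0 0'
python3 - <<'E'
from fit import *
P,Rt=tgt(181); plan(P,Rt,n=1)
print(cur()[0]['force'])
look(10)
im=cv2.imread('pics/w10.png'); crop(im,255,140,135,100,5,'pics/w10c.png')
E
```

```text
clock: 10.0
eef_pos: [563.7, -228.6, 182.1]
tool_rot: [-1.699, 1.569, -0.286]
force: [0.9, -0.0, -1.7]
width: 43.5
n 1 d [-0.4  0.1 -1.1] w deg [-0.  -0.   0.1]
1.1 0.5 0.0 -0.000 -0.000 0.001; 
[ 0.91 -0.03 -1.71]
cam in tool [-134.99   80.49   -0.32] [-0.25 -1.56 -0.25]
```

View pics/w10c.png

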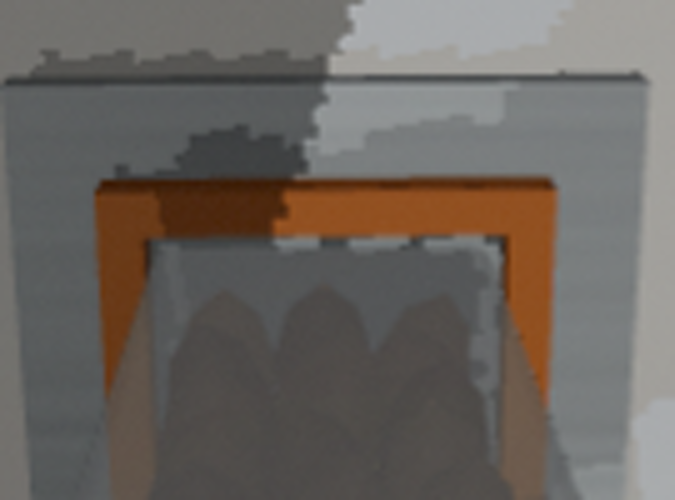

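```bash
python3 -m handwheel '-1 1 0 0 0 0 0;-1 1 0 0 0 0 0;-1 0 0 0 0 0 0';  python3 -m handwheel '-1 1 0 0 0 0 0;-1 1 0 0 0 0 0;-1 0 0 0 0 0 0'
python3 - <<'E'
from fit import *
P,Rt=tgt(178); plan(P,Rt,n=1)
look(11)
im=cv2.imread('pics/w11.png'); crop(im,255,140,135,100,5,'pics/w11c.png')
E
```

```text
clock: 10.35
eef_pos: [563.7, -228.5, 180.0]
tool_rot: [-1.685, 1.569, -0.272]
force: [0.5, 0.3, -2.0]
width: 43.6
clock: 10.65
eef_pos: [563.7, -228.6, 177.8]
tool_rot: [-1.698, 1.569, -0.285]
force: [0.3, -0.6, -1.8]
width: 43.4
n 1 d [-0.5  0.1  0.2] w deg [-0.  -0.   0.1]
-0.2 0.5 0.0 -0.000 -0.000 0.002; 
cam in tool [-134.97   80.51   -0.33] [-0.25 -1.56 -0.25]
```

View pics/w11c.png

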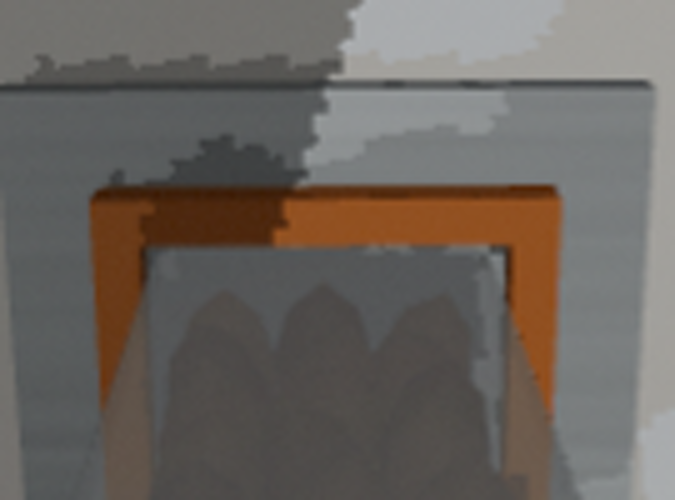

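```bash
for i in 1; do python3 -m handwheel '-1 1 0 0 0 0 0;-1 0 0 0 0 0 0;-1 0 0 0 0 0 0';python3 -m handwheel '-1 1 0 0 0 0 0;-1 0 0 0 0 0 0;-1 0 0 0 0 0 0'; done
```

```text
clock: 11.0
eef_pos: [563.8, -228.6, 176.8]
tool_rot: [-1.692, 1.569, -0.279]
force: [-0.3, 0.2, -2.0]
width: 43.4
clock: 11.3
eef_pos: [563.9, -228.6, 175.9]
tool_rot: [-1.719, 1.569, -0.306]
force: [0.1, -1.2, -2.3]
width: 43.1
```

```bash
python3 -m handwheel '-1 1 0 0 0 0 0;-1 0 0 0 0 0 0;-1 0 0 0 0 0 0'
```

```text
clock: 11.6
eef_pos: [564.0, -228.6, 175.4]
tool_rot: [-1.793, 1.568, -0.38]
force: [-1.0, -0.3, -0.6]
width: 43.4
```

```bash
python3 -m handwheel '-1 1 0 0 0 0 0;-1 0 0 0 0 0 0;-1 0 0 0 0 0 0'
```

```text
clock: 11.9
eef_pos: [564.0, -228.6, 174.9]
tool_rot: [-1.854, 1.568, -0.441]
force: [-1.2, 0.1, 1.7]
width: 43.1
```

Run:
```python
from fit import *
look(12)
im=cv2.imread('pics/w12.png'); crop(im,255,140,135,100,5,'pics/w12c.png')
```

```text
cam in tool [-135.     80.51   -0.32] [-0.25 -1.56 -0.25]
```

View pics/w12c.png

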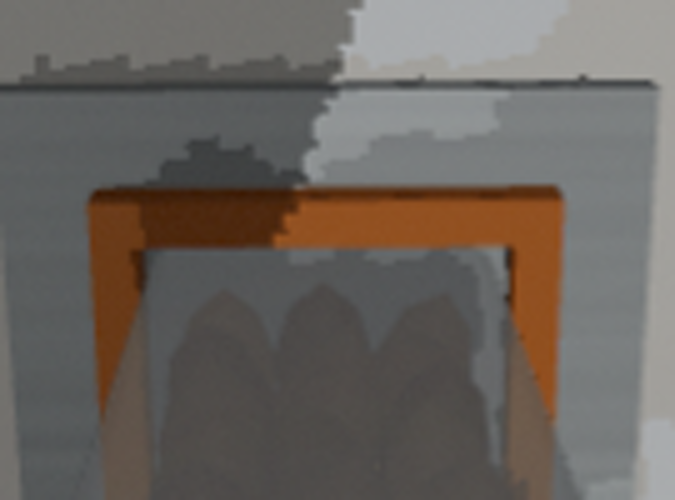

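```bash
python3 -m handwheel '0.2 0 0 0 0 0 0;0.4 0 0 0 0 0 0;0.6 0 0 0 0 0 0;0.6 0 0 0 0 0 0;0.6 0 0 0 0 0 0'
python3 - <<'E'
from fit import *
look(13)
im=cv2.imread('pics/w13.png'); crop(im,230,130,180,140,4,'pics/w13c.png')
E
```

```text
clock: 12.45
eef_pos: [565.1, -228.8, 175.0]
tool_rot: [-1.719, 1.566, -0.306]
force: [0.3, -0.4, -1.0]
width: 68.7
cam in tool [-134.98   80.52   -0.32] [-0.25 -1.56 -0.25]
```

View pics/w13c.png

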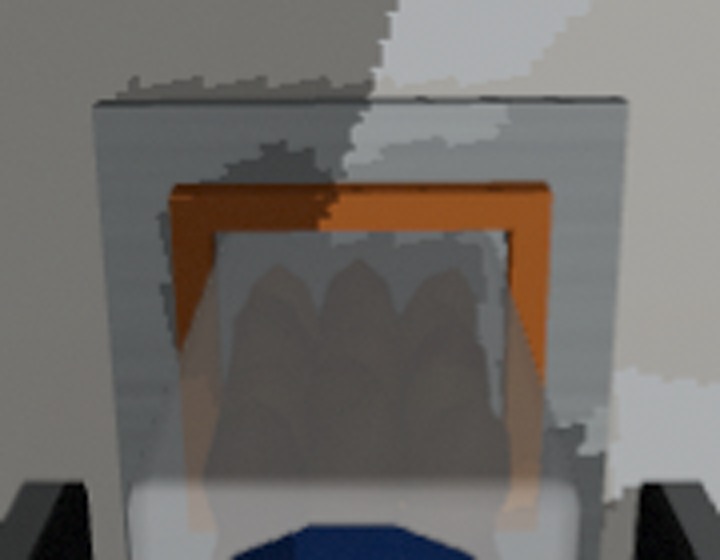

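```bash
python3 -m handwheel '.7 -5 0 0 0 0 0;.7 -10 0 0 0 0 0;.7 -20 0 0 0 0 0;.7 -30 0 0 0 0 0;.7 -30 0 0 0 0 0;.7 -30 0 0 0 0 0;.7 0 0 0 0 0 0;.7 0 0 0 0 0 0'
python3 - <<'E'
from fit import *
look(14); S1=get_image('scene'); cv2.imwrite('pics/s14.png',S1); crop(S1,215,110,120,110,6 and 5,'pics/s14c.png'); cv2.imwrite('pics/t14.png',get_image('top'))
im=cv2.imread('pics/w14.png'); crop(im,230,120,180,200,3,'pics/w14c.png')
E
```

```text
clock: 13.3
eef_pos: [564.7, -228.2, 309.5]
tool_rot: [-1.669, 1.563, -0.255]
force: [0.6, 0.8, -0.3]
width: 72.6
cam in tool [-134.97   80.52   -0.33] [-0.25 -1.56 -0.25]
```

View pics/w14c.png

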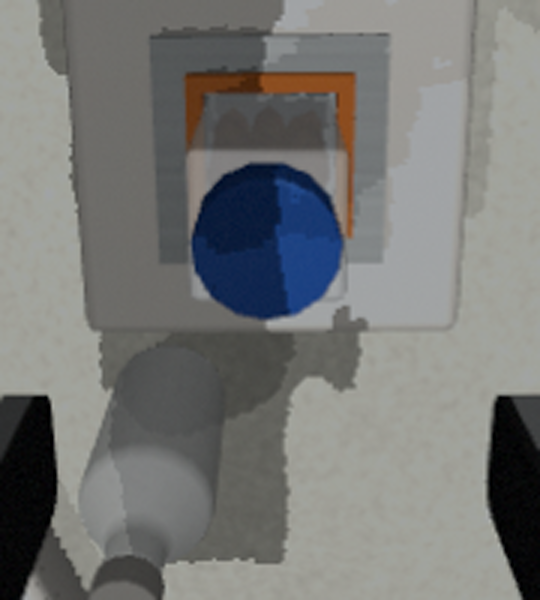

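View pics/s14c.png

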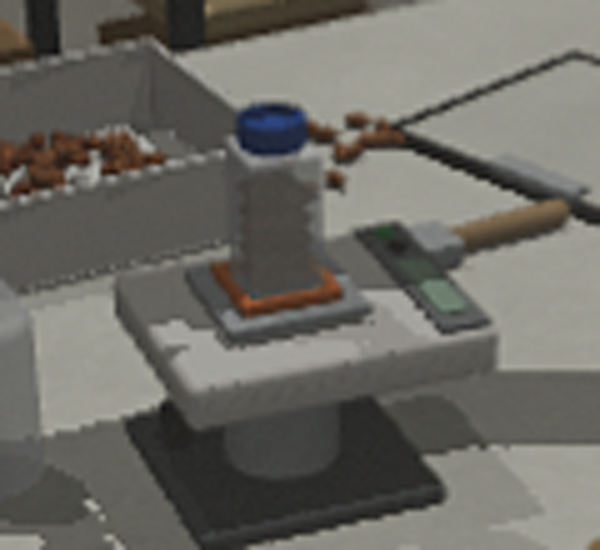

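View pics/s14.png

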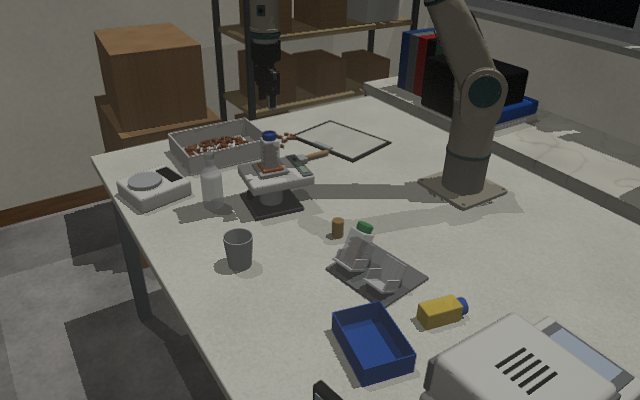

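The jar stands inside the frame: cap at scene (270,137), frame around its base. I'll check how far down and how upright it is against the projected model.

Run:
```python
import pickle
from ov import *
W,p,R0=pickle.load(open('w14.pkl','rb'))
Rt=RP
overlay(cv2.imread('pics/w14.png'),W,np.array([560.9,-228.7,119.5]),Rt,[0,0,0,0,0],'pics/ov14.png',(230,120,180,150),4,(560.9,-228.7,126.5,np.radians(-9)))
overlay(cv2.imread('pics/s14.png'),cam('scene'),np.array([561.4,-228.5,119.5]),Rt,[0,0,0,0,0],'pics/ov14s.png',(230,120,90,80),7,(561.4,-228.5,126.5,np.radians(-9)))
```

```text
(no output)
```

View pics/ov14.png

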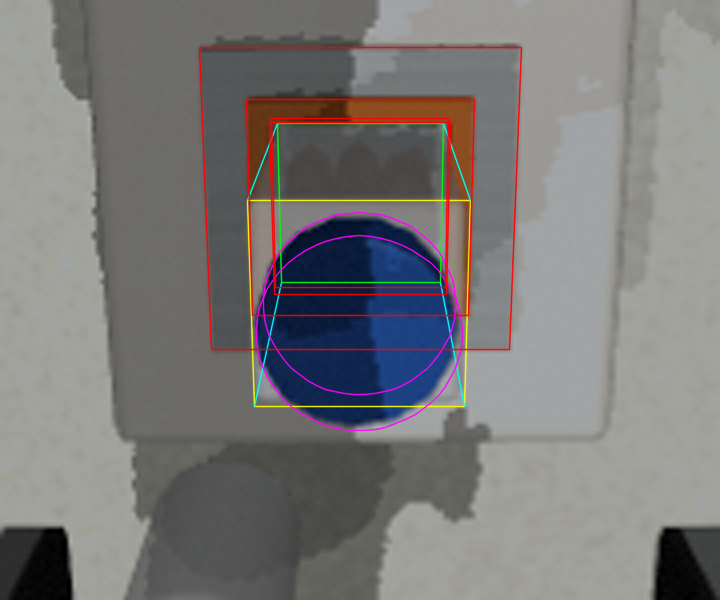

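View pics/ov14s.png

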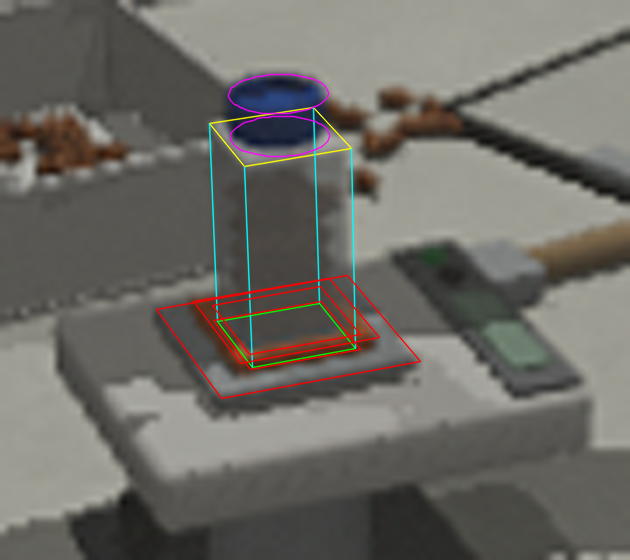

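```bash
python3 -c "
from cell import ctrl
print(ctrl.read_state()['clock'],ctrl.read_state()['force']); print(ctrl.finish_job())"
```

```text
13.45 [-0.06657965  0.43119954  0.32070088]
the job is handed in; nothing more can be done
None
```

I drew the blue-capped jar out of the rack along its own axis, set it upright inside the orange frame on the balance pan, let go and backed straight up. The job was handed in at 13.45 s of the 58 s allowed.

- **Setting down:** I lowered the jar about 1 mm at a time. It touched at a pan height of about 120–121 mm, which fits the 120.4 mm measured from the pictures. I stopped once the vertical force had changed by about 4 N, roughly 1.5 N more than the jar's own weight.
- **Last checks:** A model of the seated jar, projected into the last wrist and scene pictures, agrees to within about 1–2 pixels in both. So the jar is down in the pocket, not on the rim, and stands upright and square. The gripper is empty about 130 mm above its release height, with the wrist force back near zero.
- **Bench:** The last scene view shows the green-capped jar, weight, beaker, bottle, tray, brush and yellow jar where they were.
- **Disagreements:** The first cap heights differed by up to 8 mm between camera pairs, so I gripped at an averaged position. I then corrected by watching the jar against the frame while lowering it. One early jar fit used a pose read after the picture was taken, so I discarded it and measured again.

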